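Wake the specimen lamp and click its dial up to the green mark

TASK

Light the fossil for inspection: with a fingertip, press the lamp's orange standby button right in and let it come back up. Then push the lamp's knurled dial round clockwise with the fingertip, click by click, until its white pointer line rests in the click at the green mark. Leave everything else on the bench where it stands.

Things in the scene. Friction and masses are not known exactly. Their poses are not given: they have to be found in the camera images.
- lamp: LED light source fixed on the bench: cream box on a dark base, 180 deep x 150 wide. Origin: bench level, z up; +x from the front (dial side, towards the robot) to the rear, +y to the left. Base x -85 to 95, y -75 to 75, 30 mm high; on it a flat deck x -68 to 19, 58 mm high; rear housing x 19 to 95, 72 mm high. Two steel goosenecks on the housing: x 60 to 180, |y| 40 to 135, up to 245 mm high.
- dial (a joint): angle in rad, growing clockwise seen from above. Click stops every 0.5236 rad (30 deg): at 0 the pointer is to the lamp's left (+y), at 1.571 to the rear (+x), at 3.142 to the right. The green mark is the stop at 2.094; the dial starts 1 to 3 clicks below it. Let go between stops, it snaps to the nearer. Getting over a click takes 0.045 N m: 2 N along the rim, which 6 N of finger pressure gives.
- dial_top (a point): centre of the dial's top face, on its vertical axis, 60 mm over the bench, lamp x -60, y 0. Dark steel drum 50 mm in diameter, knurled side from 32 to 60 mm height, white pointer line on top. Sunk in a bay of the deck, top 2 mm proud; walls 5 mm off its rear and flanks, ending 8 mm forward of the axis.
- dial_front (a point): foremost point of the dial's side, lamp x -85, y 0, 46 mm over the bench; fixed to the lamp, does not turn. The front of the drum is open to a finger from the front and above. Pushing it to the lamp's left (+y) turns the dial clockwise; 13 mm along the rim is one click.
- dial_pointer (a point): outer end of the white pointer line on the dial's top, 24 mm from the axis; turns with the dial.
- green_mark (a point): middle of the green bar on the deck beside the dial, 38 mm from the dial's axis, at the stop wanted; fixed to the lamp. The other stops have dark dots.
- standby (a joint): travel of the orange standby button in m: 0 up, 0.004 fully in; springs back by itself. Starts to move at 1.2 N, fully in at 4 N.
- standby_top (a point): centre of the top of the round orange standby button, 20 mm in diameter, 65 mm above the bench when up (7 mm over the deck), at lamp x -2, y 53 mm; it goes straight down.
- ammonite: brown coiled fossil, 85 mm across, 24 mm high, lying on the cork disc under the lamp heads; origin at its underside's centre. Leave it alone.
- vial: small clear sample vial with a blue cap, 26 mm in diameter, 48 mm tall, standing on the bench beside the lamp's right; origin at its underside's centre. Leave it alone.
- loupe: black hand lens lying beside the lamp's left, lens ring 52 mm in diameter, 10 mm high, handle out to 108 mm along its +x; origin under the ring's centre. Leave it alone.
- rock: dark brown lump of rock, about 55 x 45 x 45 mm, origin at its underside's centre. Leave it alone.
- tape: roll of grey tape lying flat, 110 mm in diameter, 48 mm high. Leave it alone.
- jar: white jar with a red lid, 72 mm in diameter, 100 mm high. Leave it alone.
- brush: dusting brush, 170 mm long, lying on the bench. Leave it alone.

How it is judged:
By the outcome, as a careful person would: the job done as asked, in the order asked, and still so for the second after the job is handed in, with the robot touching nothing.
It also fails if it takes over 67 s, if anything falls off the work surface, if the arm or the gripper's body presses on something with over 40 N, if the wrist force passes 120 N, or if a joint passes its speed limit or range.

ROBOT

A 6-joint arm with a two-finger parallel gripper is mounted at the origin on the work surface. World frame = base frame: x ahead of the robot, y to its left, z up, the work surface at z = 0. Lengths are in mm, angles in rad, forces in N, time in s.
With the tool pointing down it reaches from about 350 to 975 mm from the base axis. Payload 7.1 kg.
Tool frame: the origin (TCP) lies at the very end of the fingers, on their centre line; the grasp point (between the pads) lies 19 mm behind it; z points along the fingers, y is the direction in which the jaws open and shut (so a half turn about z gives the same grasp; the last joint's range is limited). The gripper opens to 88 mm and grips with 3 to 60 N. Pads are 20 mm wide; open, the fingers measure 115 mm over their backs; the gripper's body (75 mm by 178 mm) begins 61 mm behind the grasp point.
Start: joints at [-1.141, 0.423, 1.63, -0, 1.089, -0.019], TCP at [271.192, -563.08, 222.675] pointing down, gripper open.
Joint ranges: [-3, 3], [-0.9, 2.11], [0.09, 2.58], [-1.31, 4.45], [0.11, 2.69], [-2.54, 2.54]. Speed limits (rad/s): [2.39, 2.39, 3.01, 3.14, 3.14, 3.14].

INTERFACE

Orientations are given as [roll, pitch, yaw] about the fixed x, y, z axes, in that order (R = Rz(yaw) Ry(pitch) Rx(roll)).
In Python, from plant import telemetry, eyes, ticket, spotter gives the robot as it stands. The module is installed in compiled form; this text tells all that it offers.
- The arm moves only by the tool servo_tool, never from a script. Its argument "steps" is a list of rows, each a list of 7 numbers: the shift along the tool's x, y, z in cm, then the turn, a rotation vector about the tool's x, y, z in rad, then the opening, from 0 (shut) to 1 (fully open). A call has exactly 10 rows; each row shifts and turns the commanded pose from where the row before left it, along the tool's axes as they then stand; what a row does not reach is not made up. A row lasts 1/12 s, in which the tool goes at most 41.7 mm and 7.16 degrees, less where a joint would pass 70% of its speed; a pose out of reach is approached as far as the arm can. A call is refused whole if a number of a shift passes 4.17 or a number of a turn 0.125, either way. A call with a gripper value outside its range is refused whole. The fingers move at their own pace and stop on an object; "grip_force" is the grip in N (left out, the last holds). Time passes only in rows, so rows that do not move let the fingers close, or fill a call up. It gives the time, the measured TCP pose, the force and the opening at its end, in the units of the state.
- telemetry.get_obs(): the state, without advancing time (a new reading comes with each control period).
- eyes.read_camera(name): name is "scene" or "top" or "wrist"; returns the picture (400x640x3 uint8, blue, green, red); there is no depth.
- eyes.camera_params(name): a dict with "fx", "fy", "cx", "cy" (pixels), "distortion" ([k1, k2, p1, p2, k3] as OpenCV has them; the pictures are not rectified), "world_to_cam" (4x4, takes a point from world to camera coordinates); the wrist camera has in their place "mount" (4x4, takes a point from camera to tool coordinates, whose origin is the TCP and whose axes are the flange's). Camera axes: x right, y up, looking along -z (the intrinsics and any distortion apply to the point x, -y, -z); pixel columns grow to the right and rows downward; lengths in mm; the calibration is good to about 2 mm. A picture is of the moment at which its call begins: read the wrist's pose just before it. camera_params takes no time and is no camera call.
- ticket.hand_in(): hands the job in, once; it reports no verdict.
Trained networks look in the newest picture that a camera, given by its name, has taken for a name from the list of things; names that differ only in an ending like _2 or _b are one class to them, and where a whole thing is asked for, a point or a joint stands for the part that bears it (a point fixed in the world has none). Each returns a list of dicts, best first, with "score" (0 to 1); they miss things now and then, are a little off and sometimes report something else, mostly with a low value. They report only what shows in the picture. A call takes as long as a camera call.
- spotter.recognise(camera, name): "box" ([left, top, right, bottom] in pixels, round what is visible of it).
The state is a dict: "time": time; "q": joint angles; "qd": joint speeds; "effort": joint torques, N m; "tool_pos": TCP position; "tool_rot": TCP orientation; "contact_force": force on the tool from outside, world axes, zero at the start; "torque": the same for the moment, N m; "grip_width": finger opening in mm.
Only numpy, scipy, OpenCV 4.12 (cv2) and the standard library are available. Lean on these libraries where they do the work, as an engineer would, in place of code of your own. Each camera call takes 0.05 s, during which the arm holds its last target.

## Working session

There is one attempt and no reset: what is moved stays moved. The work goes in short steps, Python scripts to look and compute and a tool call to move; the robot and the scene stay as the last step left them, time stands still between calls to the robot, and variables do not carry over. Pictures are saved under pics/ and viewed, and the job is handed in when it is done.

Besides the shell and the picture viewer there is one more tool, called after "Emit:" by a JSON object that holds its "op" and its "data". servo_tool: Moves the arm, as the interface text tells. Its arguments: {"type":"object","properties":{"steps":{"type":"array","items":{"type":"array","items":{"type":"number"}}},"grip_force":{"type":"number"}},"required":["steps"]}

```bash
mkdir -p pics; ls
cat > h.py <<'E'
import numpy as np,cv2,json
from plant import telemetry,eyes,ticket,spotter
from scipy.spatial.transform import Rotation as Rn
def ray(name,uv,obs=None):
    p=eyes.camera_params(name)
    K=np.array([[p['fx'],0,p['cx']],[0,p['fy'],p['cy']],[0,0,1]],float)
    n=cv2.undistortPoints(np.array([[uv]],float),K,np.array(p['distortion'],float))[0,0]
    d=np.array([n[0],-n[1],-1.0])
    M=np.linalg.inv(np.array(p['world_to_cam'])) if 'world_to_cam' in p else T(obs)@np.array(p['mount'])
    return M[:3,3],M[:3,:3]@d
def T(o):
    M=np.eye(4);M[:3,:3]=Rn.from_euler('xyz',o['tool_rot']).as_matrix();M[:3,3]=o['tool_pos'];return M
def atz(name,uv,z,obs=None):
    o,d=ray(name,uv,obs);return o+d*(z-o[2])/d[2]
def proj(name,P,obs=None):
    p=eyes.camera_params(name)
    W=np.array(p['world_to_cam']) if 'world_to_cam' in p else np.linalg.inv(T(obs)@np.array(p['mount']))
    c=(W@np.append(P,1))[:3]
    K=np.array([[p['fx'],0,p['cx']],[0,p['fy'],p['cy']],[0,0,1]],float)
    q,_=cv2.projectPoints(np.array([[c[0],-c[1],-c[2]]],float),np.zeros(3),np.zeros(3),K,np.array(p['distortion'],float))
    return q[0,0]
E
python3 - <<'E'
from h import *
print(telemetry.get_obs())
for c in ['scene','top']:
    im=eyes.read_camera(c);cv2.imwrite(f'pics/{c}0.png',im)
    for n in ['lamp','dial_top','dial_front','dial_pointer','green_mark','standby_top','vial','loupe','jar','rock','tape']:
        r=spotter.recognise(c,n)
        print(c,n,[(np.round(x['box'],0).tolist(),round(x['score'],2)) for x in r[:2]])
    print(eyes.camera_params(c))
print(eyes.camera_params('wrist'))
print(telemetry.get_obs()['time'])
E
```

```text
pics
{'time': 0.0, 'q': array([-1.14101149e+00,  4.23853889e-01,  1.63065846e+00, -1.84616903e-05,
        1.08862056e+00, -1.90234943e-02]), 'qd': array([-0.00095175, -0.00038018, -0.00187329, -0.00066277,  0.00056715,
        0.00045207]), 'effort': array([ 1.43465659e-03, -5.44621181e+01, -2.73663211e+01,  6.45090756e-02,
        2.28318939e-02, -1.22860652e-04]), 'tool_pos': array([ 270.95953355, -562.60196687,  221.90595098]), 'tool_rot': array([-3.14005236e+00, -1.29586551e-05,  4.48816898e-01]), 'contact_force': array([0.1153153 , 0.3230437 , 1.03449184]), 'torque': array([-0.01325514, -0.03480915, -0.00351852]), 'grip_width': 87.72473894246573}
scene lamp [([292.0, 129.0, 396.0, 235.0], 0.7)]
scene dial_top [([297.0, 190.0, 317.0, 203.0], 0.73)]
scene dial_front []
scene dial_pointer [([288.0, 125.0, 396.0, 228.0], 0.22)]
scene green_mark [([292.0, 128.0, 394.0, 229.0], 0.8)]
scene standby_top []
scene vial [([208.0, 307.0, 257.0, 357.0], 0.46), ([316.0, 149.0, 345.0, 175.0], 0.3)]
scene loupe [([316.0, 152.0, 345.0, 176.0], 0.56), ([368.0, 97.0, 388.0, 130.0], 0.46)]
scene j
[... 1722 characters left out ...]
1e-02, -5.72320712e-03,  9.98276721e-01,
        -1.24628773e+03],
       [ 0.00000000e+00,  0.00000000e+00,  0.00000000e+00,
         1.00000000e+00]])}
{'fx': 275.90653226735435, 'fy': 275.90653226735435, 'cx': 322.6592791384648, 'cy': 200.48299224318484, 'distortion': array([-0.00285484,  0.        ,  0.        ,  0.        ,  0.        ]), 'mount': array([[-7.87567771e-05,  9.60172347e-01,  2.79408406e-01,
         7.61421308e+01],
       [ 9.99999937e-01, -2.14854532e-05,  3.55703365e-04,
         7.65117522e-02],
       [ 3.47539751e-04,  2.79408416e-01, -9.60172285e-01,
        -1.62135392e+02],
       [ 0.00000000e+00,  0.00000000e+00,  0.00000000e+00,
         1.00000000e+00]])}
1.2
```

Run:
```python
import cv2
a=cv2.imread('pics/scene0.png');cv2.imwrite('pics/scene0z.png',cv2.resize(a[90:250,260:430],None,fx=4.5,fy=3.7*1.0,interpolation=cv2.INTER_CUBIC)[:600])
b=cv2.imread('pics/top0.png');cv2.imwrite('pics/top0z.png',cv2.resize(b[110:240,220:360],None,fx=4.5,fy=4.5,interpolation=cv2.INTER_CUBIC))
```

```text
(no output)
```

View pics/scene0.png

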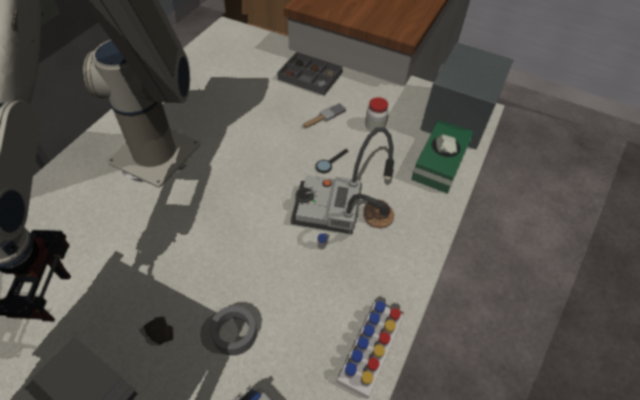

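View pics/top0.png

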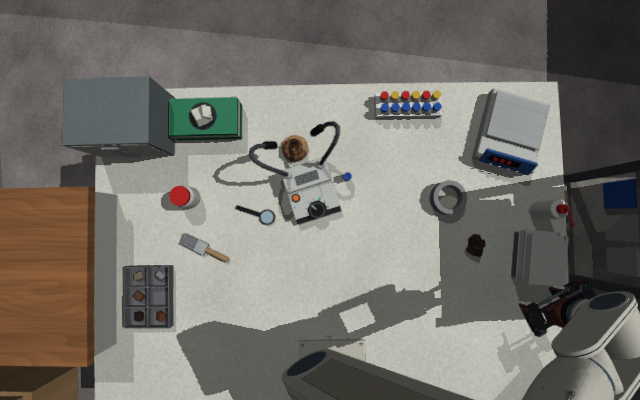

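View pics/top0z.png

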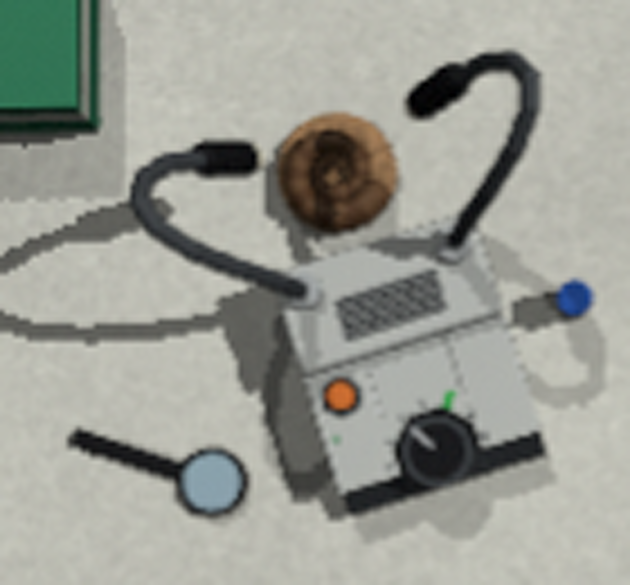

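View pics/scene0z.png

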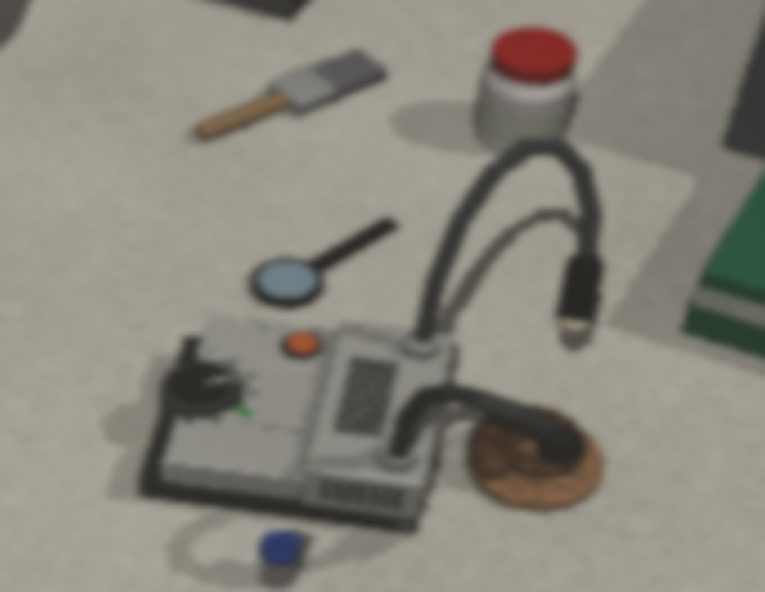

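The top view shows the lamp's dial at about (317,210), the orange button at (296,198) and the green bar at (320,199). The dial's pointer is up and to the left. The vial's blue cap is at (347,176) and the loupe at (267,217).

```bash
cat > loc.py <<'E'
from h import *
def z(u,v): return (220+u/4.5-0.39,110+v/4.5-0.39)
d=atz('top',z(437,448),60);b=atz('top',z(341,396),65);g=atz('top',z(449,402),58)
print('dial',d,'btn',b,'green',g)
v=(b-d)[:2];print('dist',np.hypot(*v),'expect',np.hypot(58,53))
yaw=np.arctan2(v[1],v[0])-np.arctan2(53,58);print('lamp yaw',yaw)
print('green dist',np.hypot(*(g-d)[:2]), 'green ang lamp (cw from left)',np.pi/2-(np.arctan2(*(g-d)[[1,0]])-yaw))
p=atz('top',z(412,425),60); print('ptr ang',np.pi/2-(np.arctan2(*(p-d)[[1,0]])-yaw),np.hypot(*(p-d)[:2]))
for c in [(345,512),(548,447)]: print('base corner',atz('top',z(*c),15))
for s in [(317.3-10,196),]: print('scene dial',atz('scene',s,60))
# scene: zoom fx4.5 fy3.7
def zs(u,v): return (260+u/4.5-.4,90+v/3.7-.4)
print('scene btn',atz('scene',zs(302,343),65),'dial',atz('scene',zs(203,372),60),'green',atz('scene',zs(241,410),58))
E
python3 loc.py
```

```text
dial [535.28937519  39.03610435  60.        ] btn [573.04134804 105.91389758  65.        ] green [567.77680085  30.00322206  58.        ]
dist 76.79746533075932 expect 78.56844150166147
lamp yaw 0.3165114689605959
green dist 33.71981299553295 green ang lamp (cw from left) 2.1585003098663362
ptr ang 1.0788340889105004 24.02008932957505
base corner [491.36499611 108.13875351  15.        ]
base corner [536.06476446 -41.17383972  15.        ]
scene dial [546.91936957  40.11921779  60.        ]
scene btn [575.09099629 108.88378018  65.        ] dial [530.22299854  55.79647993  60.        ] green [568.43217983  35.19415544  58.        ]
```

```bash
cat > plan.py <<'E'
from h import *
def plan(tp,tyaw,n,roll=np.pi,unwrap=0):
    o=telemetry.get_obs();M=T(o)
    Rt=Rn.from_euler('xyz',[roll,0,tyaw])
    R0=Rn.from_matrix(M[:3,:3]);dv=(R0.inv()*Rt).as_rotvec()
    print('time',o['time'],'rotvec',dv)
    if unwrap: dv=np.array([0,0,unwrap])
    P=M[:3,3];rows=[];R=R0
    for i in range(n):
        d=(np.array(tp)-P)/(n-i)
        s=np.round(R.inv().apply(d)/10,2)
        P=P+R.apply(s*10)
        w=np.round(dv/n,3);R=R*Rn.from_rotvec(w)
        rows.append([*s.tolist(),*w.tolist(),0])
    print(P,R.as_euler('xyz'))
    for k in range(0,n,10): print(json.dumps(rows[k:k+10]))
E
python3 - <<'E'
from plan import *
plan([573,51,220],3.44,30,unwrap=-2.99)
E
```

```text
time 1.2 rotvec [ 1.16635977e-05 -2.94533877e-05 -2.99120961e+00]
[573.00916572  51.01201145 219.97528321] [ 3.14157254e+00  6.45640560e-06 -2.83439492e+00]
[[1.79, -1.41, 0.01, 0.0, 0.0, -0.1, 0], [1.93, -1.22, 0.01, 0.0, 0.0, -0.1, 0], [2.04, -1.02, 0.01, 0.0, 0.0, -0.1, 0], [2.13, -0.81, 0.01, 0.0, 0.0, -0.1, 0], [2.2, -0.6, 0.01, 0.0, 0.0, -0.1, 0], [2.25, -0.38, 0.01, 0.0, 0.0, -0.1, 0], [2.28, -0.15, 0.01, 0.0, 0.0, -0.1, 0], [2.28, 0.08, 0.01, 0.0, 0.0, -0.1, 0], [2.26, 0.31, 0.01, 0.0, 0.0, -0.1, 0], [2.22, 0.53, 0.01, 0.0, 0.0, -0.1, 0]]
[[2.15, 0.75, 0.01, 0.0, 0.0, -0.1, 0], [2.07, 0.96, 0.01, 0.0, 0.0, -0.1, 0], [1.96, 1.16, 0.01, 0.0, 0.0, -0.1, 0], [1.84, 1.35, 0.01, 0.0, 0.0, -0.1, 0], [1.69, 1.53, 0.01, 0.0, 0.0, -0.1, 0], [1.53, 1.69, 0.01, 0.0, 0.0, -0.1, 0], [1.35, 1.83, 0.01, 0.0, 0.0, -0.1, 0], [1.17, 1.96, 0.01, 0.0, 0.0, -0.1, 0], [0.96, 2.07, 0.01, 0.0, 0.0, -0.1, 0], [0.75, 2.15, 0.01, 0.0, 0.0, -0.1, 0]]
[[0.53, 2.22, 0.01, 0.0, 0.0, -0.1, 0], [0.31, 2.26, 0.01, 0.0, 0.0, -0.1, 0], [0.08, 2.28, 0.01, 0.0, 0.0, -0.1, 0], [-0.15, 2.28, 0.01, 0.0, 0.0, -0.1, 0], [-0.37, 2.25, 0.0, 0.0, 0.0, -0.1, 0], [-0.59, 2.2, 0.01, 0.0, 0.0, -0.1, 0], [-0.81, 2.13, 0.0, 0.0, 0.0, -0.1, 0], [-1.02, 2.04, 0.01, 0.0, 0.0, -0.1, 0], [-1.22, 1.93, 0.0, 0.0, 0.0, -0.1, 0], [-1.41, 1.8, 0.01, 0.0, 0.0, -0.1, 0]]
```

Emit:
{"op": "servo_tool", "data": {"steps": [[1.8,-1.4,0,0,0,-0.1,0],[1.9,-1.2,0,0,0,-0.1,0],[2.05,-1.0,0,0,0,-0.1,0],[2.15,-0.8,0,0,0,-0.1,0],[2.2,-0.6,0,0,0,-0.1,0],[2.25,-0.4,0,0,0,-0.1,0],[2.3,-0.15,0,0,0,-0.1,0],[2.3,0.1,0,0,0,-0.1,0],[2.25,0.3,0,0,0,-0.1,0],[2.2,0.55,0,0,0,-0.1,0]], "grip_force": 15}}

```text
time: 2.03
tool_pos: [372.8, -357.7, 222.8]
tool_rot: [3.141, 0.0, 1.454]
contact_force: [-0.0, 0.1, -0.5]
grip_width: 24.7
```

Emit:
{"op": "servo_tool", "data": {"steps": [[2.15,0.75,0,0,0,-0.1,0],[2.05,0.95,0,0,0,-0.1,0],[1.95,1.15,0,0,0,-0.1,0],[1.85,1.35,0,0,0,-0.1,0],[1.7,1.55,0,0,0,-0.1,0],[1.55,1.7,0,0,0,-0.1,0],[1.35,1.85,0,0,0,-0.1,0],[1.15,1.95,0,0,0,-0.1,0],[0.95,2.05,0,0,0,-0.1,0],[0.75,2.15,0,0,0,-0.1,0]]}}

```text
time: 2.87
tool_pos: [473.5, -153.2, 222.9]
tool_rot: [3.141, 0.0, 2.454]
contact_force: [-0.6, -0.1, -0.9]
grip_width: 0.4
```

Emit:
{"op": "servo_tool", "data": {"steps": [[0.55,2.2,0,0,0,-0.1,0],[0.3,2.25,0,0,0,-0.1,0],[0.1,2.3,0,0,0,-0.1,0],[-0.15,2.3,0,0,0,-0.1,0],[-0.35,2.25,0,0,0,-0.1,0],[-0.6,2.2,0,0,0,-0.1,0],[-0.8,2.15,0,0,0,-0.1,0],[-1.0,2.05,0,0,0,-0.1,0],[-1.2,1.95,0,0,0,-0.1,0],[-1.4,1.8,0,0,0,-0.1,0]]}}

```text
time: 3.7
tool_pos: [573.1, 52.5, 222.8]
tool_rot: [-3.142, 0.0, -2.829]
contact_force: [1.3, -0.4, -1.4]
grip_width: 0.6
```

Run:
```python
from h import *
o=telemetry.get_obs();im=eyes.read_camera('wrist');cv2.imwrite('pics/w1.png',im)
print(o)
json.dump({k:np.array(o[k]).tolist() for k in o},open('w1.json','w'))
for n in ['lamp','dial_top','dial_pointer','green_mark','standby_top']:
    print(n,[(np.round(x['box'],1).tolist(),round(x['score'],2)) for x in spotter.recognise('wrist',n)[:2]])
```

```text
{'time': 3.7, 'q': array([ 7.05763304e-02,  3.50890859e-01,  1.74145313e+00,  9.56267050e-06,
        1.04910510e+00, -1.81249068e+00]), 'qd': array([ 0.41855356,  0.20332425, -0.30480153, -0.00245049,  0.10012119,
       -0.77569127]), 'effort': array([-2.01998793e+00, -5.06786978e+01, -2.51688302e+01,  2.28877313e-02,
       -2.95503438e-02,  1.06031623e+00]), 'tool_pos': array([573.14939642,  52.4503495 , 222.76009376]), 'tool_rot': array([-3.14156634e+00,  1.41376954e-04, -2.82932673e+00]), 'contact_force': array([ 1.30970513, -0.42464359, -1.39668836]), 'torque': array([ 0.05072909, -0.16689959,  0.01121355]), 'grip_width': 0.6431801039850609}
lamp [([192.0, 129.8, 449.3, 369.0], 0.87), ([572.2, 97.8, 640.0, 199.7], 0.69)]
dial_top [([304.0, 128.1, 345.4, 173.1], 0.59)]
dial_pointer [([301.9, 128.2, 345.9, 174.2], 0.76)]
green_mark [([192.8, 127.6, 451.6, 367.0], 0.71)]
standby_top [([356.6, 188.8, 371.6, 209.4], 0.78)]
```

View pics/w1.png

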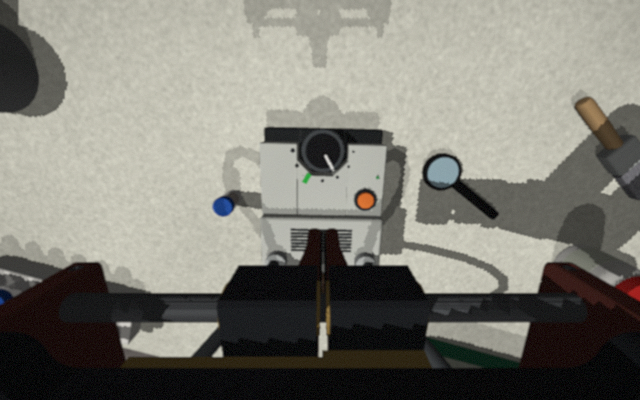

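The wrist view has the robot side at the top. It shows the dial at about (322,151), the pointer toward (331,165), the green bar at (307,178), the button at (366,200) and the vial at (223,206). The arm was still settling, so I'll retake it at rest.

Run:
```python
from h import *
o=telemetry.get_obs();im=eyes.read_camera('wrist');cv2.imwrite('pics/w2.png',im)
print(o['time'],o['tool_pos'],o['tool_rot'],o['contact_force'],np.abs(o['qd']).max())
json.dump({k:np.array(o[k]).tolist() for k in o},open('w2.json','w'))
c=cv2.resize(im[110:230,240:410],None,fx=4.5,fy=4.5,interpolation=cv2.INTER_CUBIC)
cv2.imwrite('pics/w2z.png',c)
```

```text
4.0 [572.17154836  50.55851927 222.53581512] [-3.14152511e+00 -7.17675841e-04 -2.83640624e+00] [-1.08342179  0.10903366 -0.4383023 ] 0.008052067986157712
```

View pics/w2z.png

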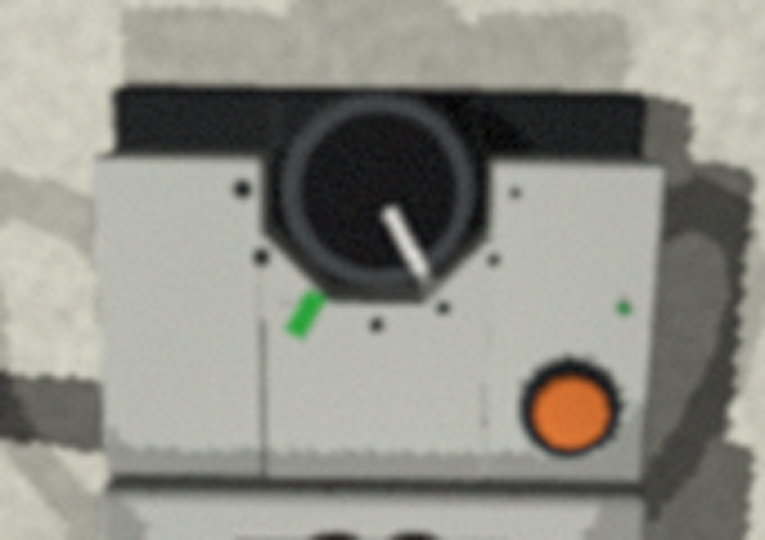

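Run:
```python
from h import *
o=json.load(open('w2.json'))
def z(u,v): return (240+u/4.5-0.39,110+v/4.5-0.39)
f=lambda u,v,h: atz('wrist',z(u,v),h,o)
pts={'dial':((378,190),60,(-60,0)),'btn':((571,412),65,(-2,53)),'green':((306,315),58,(-60+38*.866,-19)),
 'd0':((515,192),58,(-60,38)),'d1':((493,260),58,(-60+19,38*.866)),'d2':((443,307),58,(-60+38*.866,19)),'d3':((376,323),58,(-22,0)),
 'd5':((261,257),58,(-41,-38*.866)),'d6':((242,188),58,(-60,-38))}
A=[];B=[]
for k,(p,h,l) in pts.items():
    w=f(*p,h);A.append(l);B.append(w[:2])
A=np.array(A);B=np.array(B)
a=A-A.mean(0);b=B-B.mean(0)
yaw=np.arctan2((a[:,0]*b[:,1]-a[:,1]*b[:,0]).sum(),(a*b).sum())
R=np.array([[np.cos(yaw),-np.sin(yaw)],[np.sin(yaw),np.cos(yaw)]])
t=B.mean(0)-R@A.mean(0)
print('yaw',yaw,'origin',t);print('scale',np.sqrt((b**2).sum()/(a**2).sum()))
print(np.round(B-(A@R.T+t),1))
for n,l in [('dial',(-60,0)),('btn',(-2,53)),('front',(-85,0))]: print(n,R@np.array(l)+t)
```

```text
yaw 0.29167180852370206 origin [588.81657522  55.94080568]
scale 0.9629076390519778
[[ 0.5  0.3]
 [ 0.4 -0.2]
 [ 1.2  0.7]
 [ 1.4 -1.8]
 [ 0.3 -2.1]
 [-1.  -1.4]
 [-1.8 -0.4]
 [-0.9  2.2]
 [-0.1  2.8]]
dial [531.35070646  38.68757618]
btn [571.66069353 106.12721543]
front [507.40659448  31.49873056]
```

Emit:
{"op": "servo_tool", "data": {"steps": [[-0.2,0.6,1.0,0,0,0.014,0],[-0.2,0.6,1.6,0,0,0,0],[-0.2,0.6,1.6,0,0,0,0],[-0.2,0.6,1.6,0,0,0,0],[-0.2,0.6,1.6,0,0,0,0],[-0.2,0.6,1.6,0,0,0,0],[-0.1,0.6,1.6,0,0,0,0],[-0.1,0.6,1.6,0,0,0,0],[0,0.5,1.4,0,0,0,0],[0,0,0.6,0,0,0,0]]}}

```text
time: 4.88
tool_pos: [568.9, 106.2, 78.2]
tool_rot: [3.141, -0.003, -2.85]
contact_force: [-0.6, 0.5, -0.6]
grip_width: 0.8
```

Run:
```python
from h import *
im=eyes.read_camera('wrist');o=telemetry.get_obs();cv2.imwrite('pics/w3.png',im)
print(o['time'],o['tool_pos'],o['tool_rot'],o['contact_force'],o['q'])
for n in ['standby_top']:
    print(n,[(np.round(x['box'],1).tolist(),round(x['score'],2)) for x in spotter.recognise('wrist',n)[:2]])
R=np.array([[np.cos(.2917),-np.sin(.2917)],[np.sin(.2917),np.cos(.2917)]])
print('lamp frame TCP',R.T@(o['tool_pos'][:2]-np.array([588.8,55.9])))
```

```text
4.9333 [568.87748391 105.80935574  78.04353326] [ 3.14107402 -0.00394834 -2.84931527] [-0.11966691 -0.02908185 -1.04704832] [ 1.63324688e-01  5.58166562e-01  1.81444312e+00  9.44152921e-06
  7.72965230e-01 -1.69975477e+00]
standby_top [([318.7, 224.9, 326.3, 230.3], 0.56)]
lamp frame TCP [-4.72794301 53.53033713]
```

View pics/w3.png

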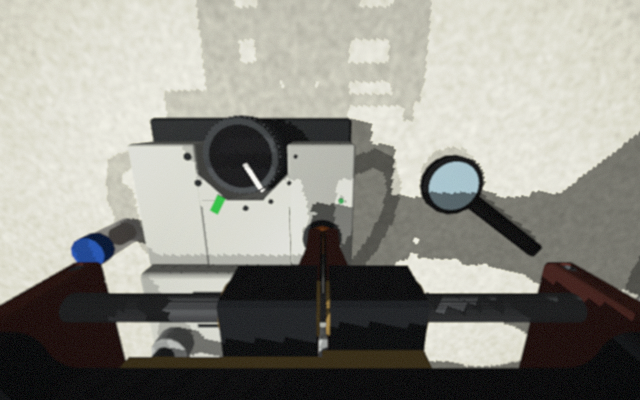

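The fingertip at (322,228) covers the orange button. Pressing now.

Emit:
{"op": "servo_tool", "data": {"steps": [[0,0,0.5,0,0,0,0],[0,0,0.5,0,0,0,0],[0,0,0.2,0,0,0,0],[0,0,0.2,0,0,0,0],[0,0,0.2,0,0,0,0],[0,0,0.1,0,0,0,0],[0,0,0.1,0,0,0,0],[0,0,0,0,0,0,0],[0,0,0,0,0,0,0],[0,0,0,0,0,0,0]]}}

```text
time: 5.82
tool_pos: [571.0, 106.0, 62.9]
tool_rot: [-3.141, 0.001, -2.848]
contact_force: [0.6, -2.3, 2.6]
grip_width: 0.4
```

Emit:
{"op": "servo_tool", "data": {"steps": [[0,0,0.1,0,0,0,0],[0,0,0.1,0,0,0,0],[0,0,0.1,0,0,0,0],[0,0,0.1,0,0,0,0],[0,0,0,0,0,0,0],[0,0,0,0,0,0,0],[0,0,0,0,0,0,0],[0,0,0,0,0,0,0],[0,0,0,0,0,0,0],[0,0,0,0,0,0,0]]}}

```text
time: 6.65
tool_pos: [571.1, 106.0, 60.9]
tool_rot: [-3.141, 0.001, -2.848]
contact_force: [-6.7, -3.6, 24.5]
grip_width: 0.6
```

Run:
```python
from h import *
for i in range(3):
    o=telemetry.get_obs(); print(o['time'],o['tool_pos'],o['contact_force']); im=eyes.read_camera('wrist')
cv2.imwrite('pics/w4.png',im)
```

```text
6.65 [571.11118601 106.0155019   60.86953129] [-6.71437268 -3.63719952 24.47872469]
6.7 [571.14983887 105.99968297  60.87984038] [-6.35571525 -3.56911547 24.59311306]
6.75 [571.13543676 106.00023906  60.88368535] [-5.41984498 -4.32596472 24.80471683]
```

Pressed with 24.5 N and stopped at z 60.9, where the button should be fully in (61 mm). Now I'll release it and look.

Emit:
{"op": "servo_tool", "data": {"steps": [[0,0,-0.2,0,0,0,0],[0,0,-0.5,0,0,0,0],[0,0,-1.3,0,0,0,0],[0,0,-2,0,0,0,0],[0,0,-2,0,0,0,0],[0,0,-2,0,0,0,0],[0.7,-0.4,-1,0,0,0,0],[0.7,-0.5,0,0,0,0,0],[0.7,-0.5,0,0,0,0,0],[0,0,0,0,0,0,0]]}}

```text
time: 7.63
tool_pos: [552.2, 85.2, 147.6]
tool_rot: [3.141, -0.003, -2.849]
contact_force: [-0.6, 0.7, -0.2]
grip_width: 0.5
```

Run:
```python
from h import *
im=eyes.read_camera('wrist');im=eyes.read_camera('wrist');o=telemetry.get_obs();cv2.imwrite('pics/w5.png',im)
c=cv2.resize(im[90:270,190:430],None,fx=3.3,fy=3.3,interpolation=cv2.INTER_CUBIC)
cv2.imwrite('pics/w5z.png',c)
print(o['time'],o['tool_pos'],o['tool_rot'],o['contact_force'])
R=np.array([[np.cos(.2917),-np.sin(.2917)],[np.sin(.2917),np.cos(.2917)]])
print('lamp frame TCP',R.T@(o['tool_pos'][:2]-np.array([588.8,55.9])))
for h,l in ((61,(-2,53)),(65,(-2,53)),(60,(-60,0)),(60,(-60+24*.866,12))):
    w=np.append(R@np.array(l)+[588.8,55.9],h); print(l,h,proj('wrist',w,o))
```

```text
7.7333 [553.5462779   85.97975689 147.58331037] [ 3.14111557e+00 -2.19549731e-03 -2.84940518e+00] [-0.17777222 -0.15300552 -0.62789746]
lamp frame TCP [-25.11411566  38.94737335]
(-2, 53) 61 [337.21868618 228.35464037]
(-2, 53) 65 [337.43442699 229.9176932 ]
(-60, 0) 60 [279.98775431 168.54803335]
(-39.216, 12) 60 [293.79361842 190.68782877]
```

View pics/w5z.png

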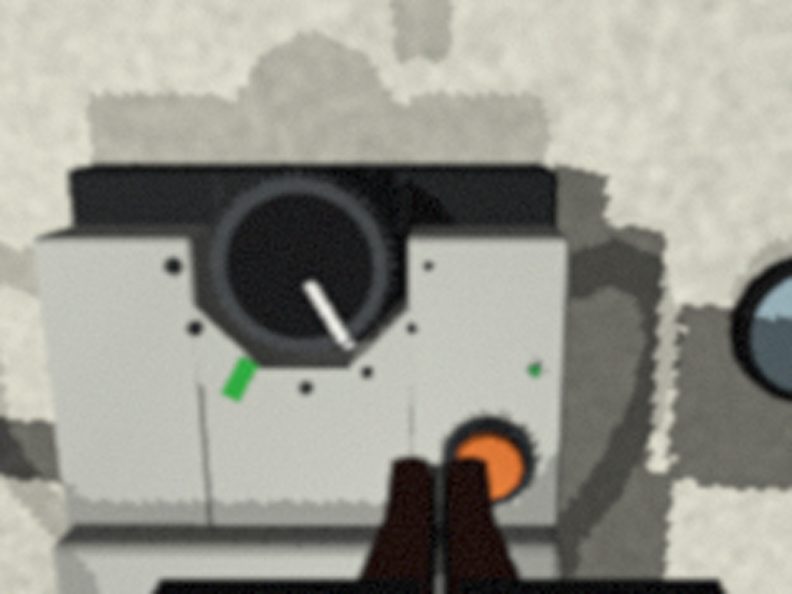

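The button is back up (its ring centre is at (338,232), where I'd expect it at 65 mm). The pointer still sits at the 1.047 stop, so it needs two clicks. Moving to in front of the dial.

Emit:
{"op": "servo_tool", "data": {"steps": [[2,-1.0,0,0,0,0,0],[2,-1.2,0,0,0,0,0],[2,-1.2,0,0,0,0,0],[1.6,-1.2,0.4,0,0,0,0],[0.6,0,1.8,0,0,0,0],[0,0,2.5,0,0,0,0],[0,0,2.5,0,0,0,0],[0,0,2.3,0,0,0,0],[0,0,1.2,0,0,0,0],[0,0,0,0,0,0,0]]}}

```text
time: 8.57
tool_pos: [487.2, 18.9, 38.6]
tool_rot: [3.14, -0.006, -2.849]
contact_force: [0.7, -0.3, 0.8]
grip_width: 0.5
```

```bash
cat > st.py <<'E'
from h import *
import sys
im=eyes.read_camera(sys.argv[2]);o=telemetry.get_obs();cv2.imwrite('pics/%s.png'%sys.argv[1],im)
print(o['time'],o['tool_pos'],o['tool_rot'],o['contact_force'],o['torque'])
R=np.array([[np.cos(.2917),-np.sin(.2917)],[np.sin(.2917),np.cos(.2917)]])
print('lamp frame TCP',R.T@(o['tool_pos'][:2]-np.array([589.5,56.2])),'force lamp',R.T@o['contact_force'][:2])
E
python3 st.py w6 wrist; python3 st.py t6 top
python3 - <<'E'
import cv2
b=cv2.imread('pics/t6.png');cv2.imwrite('pics/t6z.png',cv2.resize(b[110:240,220:360],None,fx=4.5,fy=4.5,interpolation=cv2.INTER_CUBIC))
E
```

```text
8.6167 [488.11663241  18.90484546  39.92897538] [ 3.14039179 -0.00397098 -2.84848554] [0.03239388 0.25326619 0.4742966 ] [ 0.08584483 -0.14615719  0.00393337]
lamp frame TCP [-107.82593769   -6.56375935] force lamp [0.10385994 0.23325145]
8.6667 [489.02399205  18.91751951  40.982122  ] [ 3.14100337e+00 -1.90730716e-03 -2.84842937e+00] [ 0.55866023  0.62307187 -0.25481078] [ 0.05547308 -0.14849356  0.00874054]
lamp frame TCP [-106.9532634    -6.81255993] force lamp [0.71424392 0.43609108]
```

View pics/w6.png

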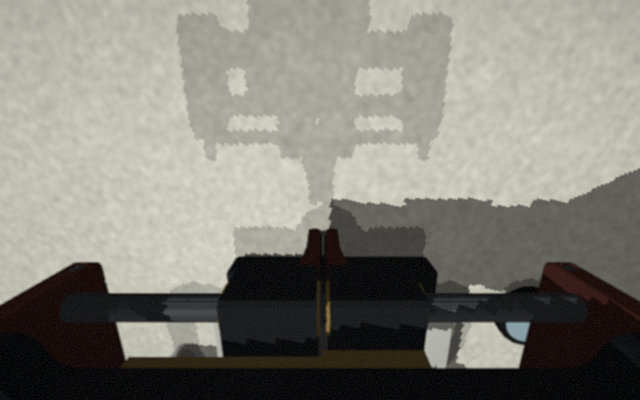

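View pics/t6z.png

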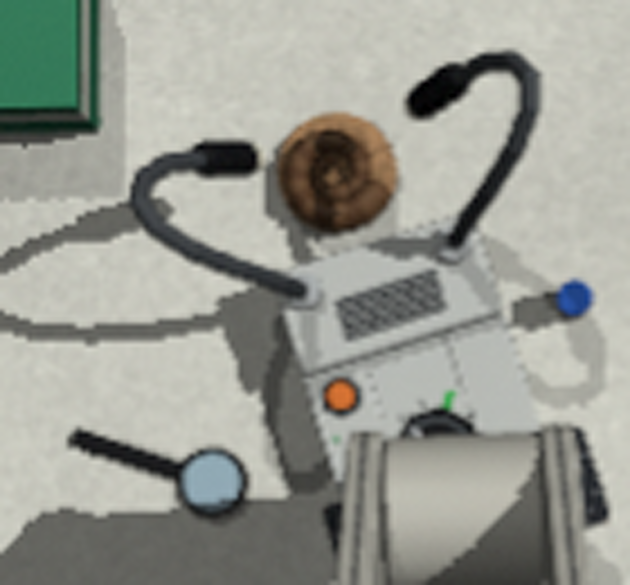

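In the wrist view the finger (322,230) hangs in front of the dial. In the top view the arm covers most of the dial. Now I'll move in until it touches.

Emit:
{"op": "servo_tool", "data": {"steps": [[-0.4,0,0,0,0,0,0],[-0.3,0,0,0,0,0,0],[-0.2,0,0,0,0,0,0],[-0.1,0,0,0,0,0,0],[-0.1,0,0,0,0,0,0],[-0.1,0,0,0,0,0,0],[0,0,0,0,0,0,0],[0,0,0,0,0,0,0],[0,0,0,0,0,0,0],[0,0,0,0,0,0,0]]}}

```text
time: 9.5
tool_pos: [500.1, 22.2, 41.6]
tool_rot: [3.141, -0.002, -2.848]
contact_force: [-4.3, -1.6, 4.8]
grip_width: 0.0
```

```bash
python3 st.py s7 scene
```

```text
9.55 [500.11174285  22.24118153  41.5852766 ] [ 3.14121399e+00 -1.51047851e-03 -2.84841942e+00] [-5.9584347  -2.0324165   5.25642466] [-0.13271846  0.70271602  0.05263778]
lamp frame TCP [-95.37807795  -6.81792599] force lamp [-6.29121282 -0.23302829]
```

Contact at lamp x −95.4 with 6 N, as predicted. I'll press a little more and do the first stroke toward +y.

Emit:
{"op": "servo_tool", "data": {"steps": [[-0.1,0,0,0,0,0,0],[0,0.15,0,0,0,0,0],[0,0.15,0,0,0,0,0],[0,0.15,0,0,0,0,0],[0,0.15,0,0,0,0,0],[0,0.15,0,0,0,0,0],[0,0.15,0,0,0,0,0],[0,0.15,0,0,0,0,0],[0,0.15,0,0,0,0,0],[0,0.15,0,0,0,0,0]]}}

```text
time: 10.38
tool_pos: [496.2, 35.4, 41.4]
tool_rot: [3.141, -0.003, -2.848]
contact_force: [-6.6, -3.2, 5.7]
grip_width: 0.5
```

```bash
python3 st.py s8 scene;python3 - <<'E'
import cv2
a=cv2.imread('pics/s8.png');cv2.imwrite('pics/s8z.png',cv2.resize(a[150:250,260:400],None,fx=5.5,fy=5.5,interpolation=cv2.INTER_CUBIC))
E
```

```text
10.4333 [496.12062204  35.5520441   41.39751349] [ 3.14087406 -0.00340586 -2.84839221] [-7.44143782 -2.49640887  6.23183564] [-0.37676616  1.02543601 -0.03993162]
lamp frame TCP [-95.37265049   7.07840728] force lamp [-7.84500381 -0.25093667]
```

View pics/s8z.png

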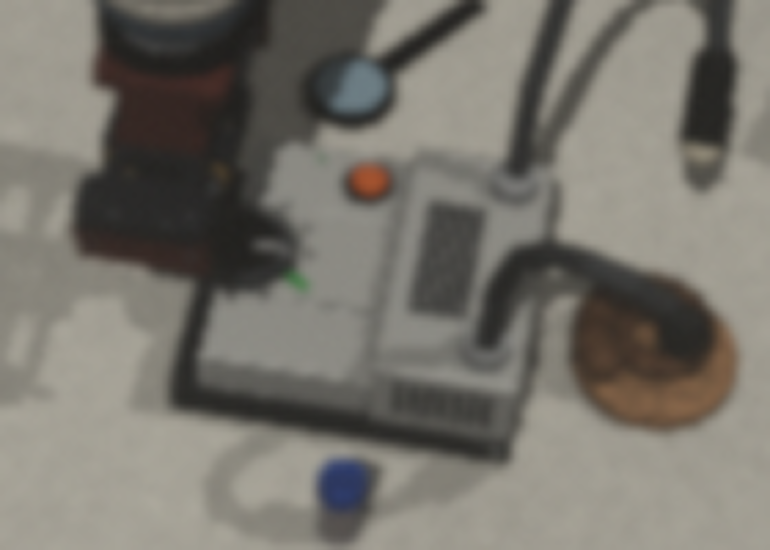

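Run:
```python
from h import *
R=np.array([[np.cos(.2917),-np.sin(.2917)],[np.sin(.2917),np.cos(.2917)]])
a=cv2.imread('pics/s8.png')
def pt(l,h): return proj('scene',np.append(R@np.array(l)+[589.5,56.2],h))
# image shift check with green
print('green',pt((-60+38*.866,-19),58),'seen',(260+298/5.5,150+281/5.5),'btn',pt((-2,53),65),'seen',(260+369/5.5,150+181/5.5))
for A in (1.047,1.309,1.571,1.833,2.094):
    for r in (6,24): print(A,r,(pt((-60+r*np.sin(A),r*np.cos(A)),60)-[260,150])*5.5)
for n,f in (('scene0',0),('s7',0),('s8',0)):
    c=cv2.imread(f'pics/{n}.png')[183:207,290:322]; cv2.imwrite(f'pics/c_{n}.png',cv2.resize(c,None,fx=12,fy=12,interpolation=cv2.INTER_CUBIC))
i=[cv2.imread(f'pics/c_{n}.png') for n in ('scene0','s8')]
cv2.imwrite('pics/cmp.png',np.hstack(i))
```

```text
green [312.53987812 201.70241622] seen (314.1818181818182, 201.0909090909091) btn [325.49424849 182.53739279] seen (327.0909090909091, 182.9090909090909)
1.047 6 [244.78616956 241.18689808]
1.047 24 [277.1604773  232.70491667]
1.309 6 [245.37541982 243.47906566]
1.309 24 [279.60709319 241.84265379]
1.571 6 [245.18556367 245.81181446]
1.571 24 [278.94589705 251.18203836]
1.833 6 [244.22792203 248.02579446]
1.833 24 [275.19576307 260.08382279]
2.094 6 [242.57407138 249.96241316]
2.094 24 [268.62106621 267.90132737]
```

View pics/cmp.png

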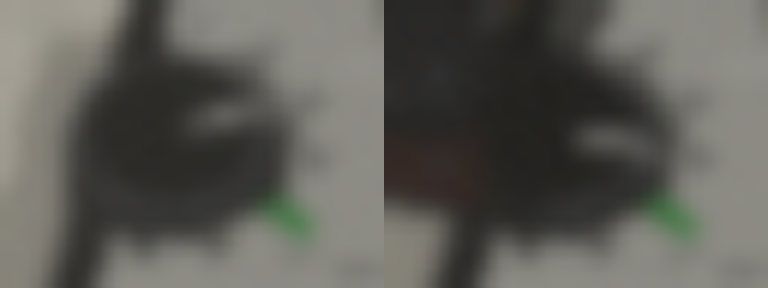

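The scene camera shows the pointer moved from its up-right slope to a slightly down-right one. That matches the 1.571 projection, so one click is done. I'll back off and reset for the second stroke.

Emit:
{"op": "servo_tool", "data": {"steps": [[0.3,0,0,0,0,0,0],[0.5,0,0,0,0,0,0],[0.5,0,0,0,0,0,0],[0,-0.5,0,0,0,0,0],[0,-0.5,0,0,0,0,0],[0,-0.35,0,0,0,0,0],[0,0,0,0,0,0,0],[0,0,0,0,0,0,0],[0,0,0,0,0,0,0],[0,0,0,0,0,0,0]]}}

```text
time: 11.27
tool_pos: [489.6, 18.9, 41.7]
tool_rot: [3.142, 0.0, -2.848]
contact_force: [0.7, 1.1, -0.1]
grip_width: 0.5
```

```bash
python3 st.py s9 scene;python3 - <<'E'
import cv2
a=cv2.imread('pics/s9.png');cv2.imwrite('pics/s9z.png',cv2.resize(a[180:210,285:325],None,fx=12,fy=12,interpolation=cv2.INTER_CUBIC))
E
```

```text
11.3167 [489.52138138  18.98243295  41.66068351] [ 3.14157256e+00  4.18508577e-05 -2.84825403e+00] [ 0.7748988  -0.02524935 -0.23313729] [ 0.11697477 -0.09988879  0.05391128]
lamp frame TCP [-106.45821774   -6.89342831] force lamp [ 0.73490303 -0.24702876]
```

View pics/s9z.png

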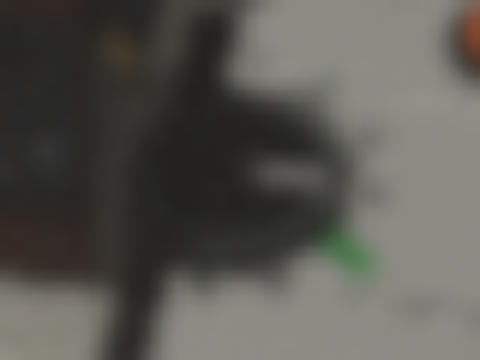

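With the finger off, the pointer rests at the middle stop (1.571). Starting the second stroke.

Emit:
{"op": "servo_tool", "data": {"steps": [[-0.4,0,0,0,0,0,0],[-0.4,0,0,0,0,0,0],[-0.2,0,0,0,0,0,0],[-0.1,0,0,0,0,0,0],[-0.1,0,0,0,0,0,0],[-0.1,0,0,0,0,0,0],[0,0,0,0,0,0,0],[0,0,0,0,0,0,0],[0,0,0,0,0,0,0],[0,0,0,0,0,0,0]]}}

```text
time: 12.15
tool_pos: [500.0, 22.5, 41.4]
tool_rot: [3.141, -0.004, -2.848]
contact_force: [-4.7, -2.4, 5.0]
grip_width: 0.3
```

Emit:
{"op": "servo_tool", "data": {"steps": [[0,0.15,0,0,0,0,0],[0,0.15,0,0,0,0,0],[0,0.15,0,0,0,0,0],[0,0.15,0,0,0,0,0],[0,0.15,0,0,0,0,0],[0,0.15,0,0,0,0,0],[0,0.15,0,0,0,0,0],[0,0.15,0,0,0,0,0],[0,0.15,0,0,0,0,0],[0,0,0,0,0,0,0]]}}

```text
time: 12.98
tool_pos: [496.1, 35.5, 41.4]
tool_rot: [3.141, -0.004, -2.848]
contact_force: [-5.3, -1.6, 4.0]
grip_width: 0.5
```

```bash
python3 st.py s10 scene;python3 - <<'E'
import cv2
a=cv2.imread('pics/s10.png');cv2.imwrite('pics/s10z.png',cv2.resize(a[180:210,285:325],None,fx=12,fy=12,interpolation=cv2.INTER_CUBIC))
E
```

```text
13.0333 [496.10728486  35.44950061  41.38056819] [ 3.140875   -0.00356787 -2.84826655] [-5.39047337 -2.04243264  3.71777359] [-0.21369986  0.73498116 -0.03952268]
lamp frame TCP [-95.4149138    6.98403112] force lamp [-5.75012468 -0.40595609]
```

View pics/s10z.png

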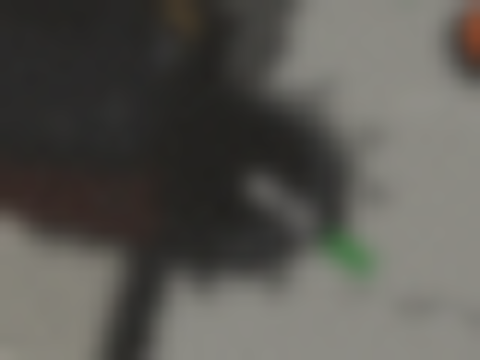

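The pointer now lines up with the green mark. I'll back off straight out, lift, and check from the wrist.

Emit:
{"op": "servo_tool", "data": {"steps": [[0.3,0,0,0,0,0,0],[0.6,0,0,0,0,0,0],[1,0,0,0,0,0,0],[0.5,0,-1,0,0,0,0],[0,0,-2.5,0,0,0,0],[0,0,-3,0,0,0,0],[0,0,-3,0,0,0,0],[0,0,-3,0,0,0,0],[0,0,-3,0,0,0,0],[0,0,-3,0,0,0,0]]}}

```text
time: 13.87
tool_pos: [474.2, 28.5, 228.9]
tool_rot: [-3.141, 0.001, -2.849]
contact_force: [0.7, -1.0, -0.2]
grip_width: 0.7
```

Emit:
{"op": "servo_tool", "data": {"steps": [[-1,0,0,0,0,0,0],[-2,0,0,0,0,0,0],[-2,0,0,0,0,0,0],[-2,0,0,0,0,0,0],[-2,0,0,0,0,0,0],[-1,0,0,0,0,0,0],[0,0,0,0,0,0,0],[0,0,0,0,0,0,0],[0,0,0,0,0,0,0],[0,0,0,0,0,0,0]]}}

```text
time: 14.7
tool_pos: [569.6, 57.2, 226.6]
tool_rot: [3.141, -0.001, -2.849]
contact_force: [0.5, -0.5, -0.2]
grip_width: 0.5
```

```bash
python3 st.py w11 wrist; python3 st.py t11 top
python3 - <<'E'
import cv2
im=cv2.imread('pics/w11.png')
cv2.imwrite('pics/w11z.png',cv2.resize(im[90:270,190:430],None,fx=3.3,fy=3.3,interpolation=cv2.INTER_CUBIC))
E
```

```text
14.75 [569.82644772  57.22388759 226.70871918] [ 3.14151711e+00 -5.53213379e-04 -2.84867093e+00] [ 0.76335019 -0.46317094 -0.85185012] [ 0.03016328 -0.10626737  0.02048799]
lamp frame TCP [-18.54801962   6.63837127] force lamp [ 0.59790442 -0.6631298 ]
14.8 [570.05546817  57.30510627 226.79671644] [ 3.14155053e+00 -2.29674147e-04 -2.84859383e+00] [-0.25948888  0.06734136  0.40906634] [ 0.12061033 -0.11753133 -0.02374131]
lamp frame TCP [-18.30531689   6.65029709] force lamp [-0.22916104  0.13912065]
```

View pics/w11z.png

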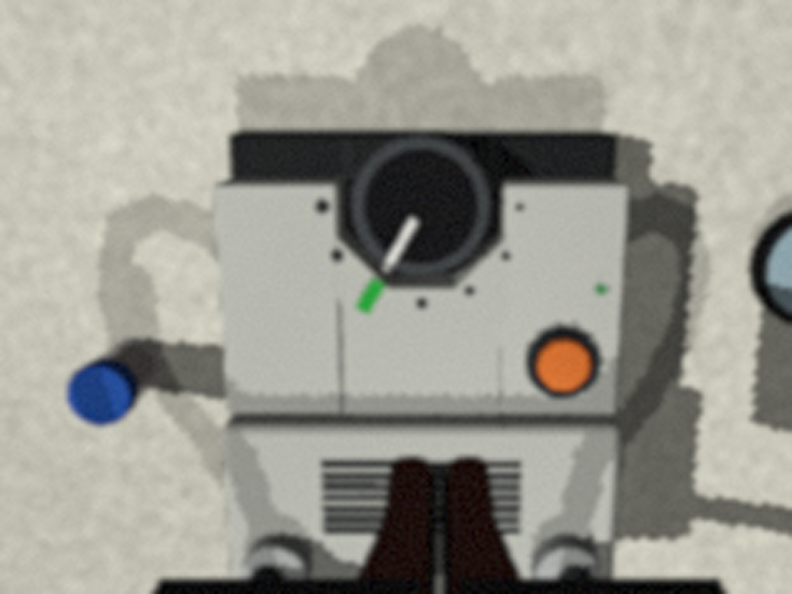

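View pics/t11.png

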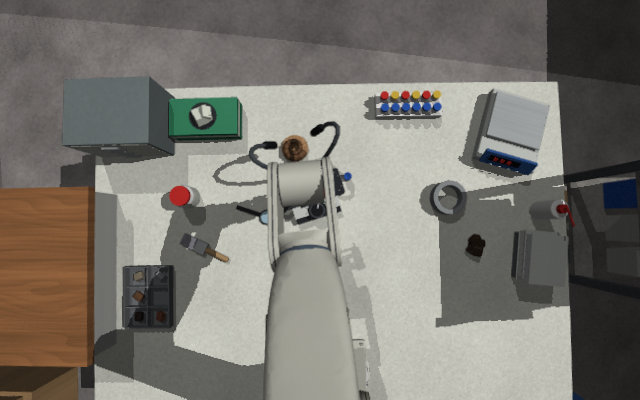

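In the wrist view the pointer runs straight into the green bar (370,293), the button is up at (563,365) and the vial stands where it was. In the top view everything else is unmoved. The tool is clear with about 0 N, so I'm handing in.

```bash
python3 -c "
from plant import ticket,telemetry
print(ticket.hand_in()); print(telemetry.get_obs()['time'])"
```

```text
the job is handed in; nothing more can be done
None
the job is handed in; nothing more can be done
```

The lamp's standby button was pressed and came back up, and the dial's pointer now rests in the click at the green mark. I handed the job in at about 14.8 s; the hand-in gives no verdict.

- **Standby button:** I pressed it first, with the closed fingertip. It stopped at z 60.9 mm under 24.5 N, against 61 mm expected when fully in. After release it showed at its up height, though a 4 mm difference is only about 1.5 pixels in that picture.
- **Dial:** it started two clicks below the mark. I pushed its front toward the lamp's left in two separate strokes, pressing at about 6–8 N. The scene camera showed one click after each stroke: 1.047 to 1.571, then to 2.094 rad.
- **Last check:** in the wrist picture the pointer lines up with the green bar and the vial stands where it was. The jar, tape and rock are unmoved in the top picture. The arm covers part of the loupe there. The arm was clear, with wrist force near 0 N.

No check failed. The only disagreement was in locating the lamp: the top and wrist cameras differed by about 1–4 mm, and the stop dots came out nearer the axis than the 38 mm I took for them from the green mark. I went by the wrist view, and the touch on the dial came where it predicted.

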